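# Padlock the tool chest

### The job

Lock the tool chest: lift the loose shackle out of its wooden stand, put its two legs through the hasp plate into the two holes of the lock case, and press it down until the hidden catch clicks, so that it stays down when you let go. Press firmly but never force it or jam it: stop as soon as it has clicked, before it is driven hard onto its stop. Leave the other things on the bench where they are.

Things in the scene. Friction and masses are not known exactly. Their poses are not given: they have to be found in the camera images.
- shackle_grip (a point): Centre of the flat-sided black sleeve, 16 (x) by 36 (y) by 16 mm (z), on the bow of the loose steel U-shaped shackle (96 mm tall, 56 wide, 0.15 to 0.25 kg). Pinch it here from above, across x. z is up, away from the legs; y runs along the bow. The legs are round, 12 mm thick, parallel to z at y = -22 and +22 mm. It may go in either way round (half a turn).
- shackle_feet (a point): Midway between the ends of the shackle's two legs, 88 mm below the sleeve's centre, same axes. The legs taper from 12 mm to 5 mm over their last 10 mm and have a groove for the catch 10 to 19 mm above their ends.
- lock_mouth (a point): Midway between the two eyes in the top face of the steel hasp plate, 150 mm above the bench, on the robot's side of the chest. z up, y from eye to eye, x into the chest. Eyes 18 mm square at y = -22 and +22 mm, plate 5 mm thick. Set loosely in, the shackle rests on a sprung ejector, sleeve centre 58 mm above this point, and springs back there if let go before the click.
- case_mouth (a point): Midway between the two holes in the top of the lock case, 6 mm under lock_mouth, same axes; holes 14 mm square at y = -22 and +22 mm. Push grows to 10 to 18 N, then drops by several N at the click, which comes with the sleeve centre 30 to 44 mm above lock_mouth: just where differs from lock to lock and is hidden. 2 mm below is a hard stop: over 22 N on it is damage.
- chest: Fixed grey steel tool chest, 200 mm (x) by 400 mm (y), lid as high as the hasp plate, its handle 21 mm higher; origin at the centre of its underside, lock on its -x side, 117 mm from the centre.
- stand_top (a point): Centre of the upper face of the fixed timber stand, 45 mm (x) by 85 mm (y) by 80 mm high; y runs from hole to hole. The shackle's legs stand 35 mm deep in its two 14 mm square holes at y = -22 and +22 mm.
- paint_tin: Paint tin, 80 mm across, 100 mm tall, bystander; origin at the centre of its underside.
- jar: Glass jar, 70 mm across, 100 mm tall, bystander; origin at the centre of its underside.
- spray_can: Spray can, 56 mm across, 170 mm tall, bystander; origin at the centre of its underside.
- screwdriver: Screwdriver lying on the bench, bystander; its handle points along its -x.

How it is judged:
By the outcome, as a careful person would: the job done as asked, in the order asked, and still so for the second after the job is handed in, with the robot touching nothing.
It also fails if it takes over 58 s, if anything falls off the work surface, if the arm or the gripper's body presses on something with over 40 N, if the wrist force passes 120 N, or if a joint passes its speed limit or range.

### The arm

A 6-joint arm with a two-finger parallel gripper is mounted at the origin on the work surface. World frame = base frame: x ahead of the robot, y to its left, z up, the work surface at z = 0. Lengths are in m, angles in degrees, forces in N, time in s.
With the tool pointing down it reaches from about 0.325 to 0.775 m from the base axis. Payload 5.5 kg.
Tool frame: the origin (TCP) lies at the centre of the arm's flange, where the gripper is bolted on; the fingertips stand 182 mm ahead of it and the grasp point (between the pads) lies 163 mm ahead of it; z points along the fingers, y is the line along which they close (so a half turn about z gives the same grasp; the last joint's range is limited). The gripper opens to 88 mm and grips with 3 to 60 N. Pads are 20 mm wide; open, the fingers measure 115 mm over their backs; the gripper's body (75 mm by 178 mm) begins 61 mm behind the grasp point.
Start: joints at [70.205, 5.22, 70.514, -0, 104.267, -3.249], TCP at [0.171, 0.575, 0.405] pointing down, gripper open.
Joint ranges: [-164.24, 164.24], [-49.07, 125.15], [9.68, 141.18], [-86.29, 266.29], [3.28, 154.24], [-151.56, 151.56]. Speed limits (degrees/s): [147.25, 147.25, 172.46, 180, 180, 180].

### API

Orientations are given as [roll, pitch, yaw] about the fixed x, y, z axes, in that order (R = Rz(yaw) Ry(pitch) Rx(roll)).
In Python, from station import r gives the robot as it stands. The module is installed in compiled form; this text tells all that it offers. Calls block until the motion is done:
- r.reach(position, orientation): joint-space move of the TCP to a pose.
- r.servo_line(position, rotation=None, speed=0.15): straight line of the TCP; rotation=None keeps the orientation; speed is the mean speed in m/s.
- r.move_joints(angles): joint-space move.
- r.let_go() and r.grab(squeeze=None): open the fingers fully, or close them until they stop; squeeze is the grip in N (None keeps the last).
- r.wait(seconds).
- r.inverse_kinematics(position, orientation): joint angles nearest the present ones, or None.
- r.sense(): the state.
- r.snapshot(name): name is "side" or "top"; returns a dict with "frame" (480x640x3 uint8, red, green, blue), "fx", "fy", "cx", "cy" (pixels), "R" (3x3) and "t" (3): a world point X has camera coordinates R X + t. Camera axes: x right, y down, z forward; pixel columns grow to the right and rows downward; lengths in m; the calibration is good to about 2 mm. A picture is of the moment at which its call begins. There is no depth.
A pose or a line that the arm cannot do raises r.IKError and nothing moves.
- r.hand_in(): hands the job in; it is judged then, once.
The state is a dict: "clock": time; "joints": joint angles; "joint_vel": joint speeds; "joint_torque": joint torques, N m; "tcp_pos": TCP position; "orientation": TCP orientation; "contact_force": force on the tool from outside, world axes, zero at the start; "torque": the same for the moment, N m; "opening": finger opening in m; "gripper_force": force on a finger pad.
Only numpy, scipy, OpenCV 4.12 (cv2) and the standard library are available. Lean on these libraries where they do the work, as an engineer would, in place of code of your own. Each camera call takes 0.05 s, during which the arm holds its last target. There are 200 camera calls.

## Working session

There is one attempt and no reset: what is moved stays moved. The work goes in short steps, each a Python script; the robot and the scene stay as the last script left them, time stands still between calls to the robot, and variables do not carry over. Pictures are saved under pics/ and viewed, at most 10 in all, crops included, and the job is handed in when it is done.

```bash
mkdir -p pics; python3 - <<'E'
from station import r
import cv2,pickle
for n in("side","top"):
    s=r.snapshot(n); cv2.imwrite(f"pics/{n}0.png",s["frame"][:,:,::-1]); pickle.dump(s,open(n+".pkl","wb"))
    print(n,s["fx"],s["fy"],s["cx"],s["cy"],s["R"],s["t"])
print(r.sense())
E
```

```text
side 461.2088110419542 461.2088110419542 326.1520024852278 239.92162587833855 [[-0.99784444 -0.06542478 -0.00510539]
 [-0.0452605   0.74245852 -0.66836131]
 [ 0.04751793 -0.66668954 -0.74381926]] [0.52089971 0.11697947 1.11799255]
top 605.625076476434 605.625076476434 313.75339621512927 239.33804023455468 [[-0.00698443 -0.99995124  0.00698103]
 [-0.98574112  0.00571111 -0.16817204]
 [ 0.16812397 -0.00805608 -0.98573294]] [0.00292394 0.51722387 1.60273299]
{'clock': 0.1, 'joints': array([ 7.02039828e+01,  5.26002921e+00,  7.05746756e+01, -1.42691203e-03,
        1.04267422e+02, -3.24944811e+00]), 'joint_vel': array([-0.02293235, -0.12256396, -0.09785469,  0.07540591, -0.10938732,
        0.05811402]), 'joint_torque': array([ 2.55506013e-03, -4.47855592e+01, -4.07568991e+01,  7.00650900e-02,
        2.84162618e-02, -8.67237009e-05]), 'tcp_pos': array([0.17090893, 0.57520143, 0.40360977]), 'orientation': array([-1.79897959e+02, -4.40755205e-03,  1.63453077e+02]), 'contact_force': array([-1.00919494, -0.46508434,  0.43253773]), 'torque': array([ 0.02456694, -0.06735929, -0.00390562]), 'gripper_force': 0.0, 'opening': 0.0877563874960211}
```

View pics/side0.png

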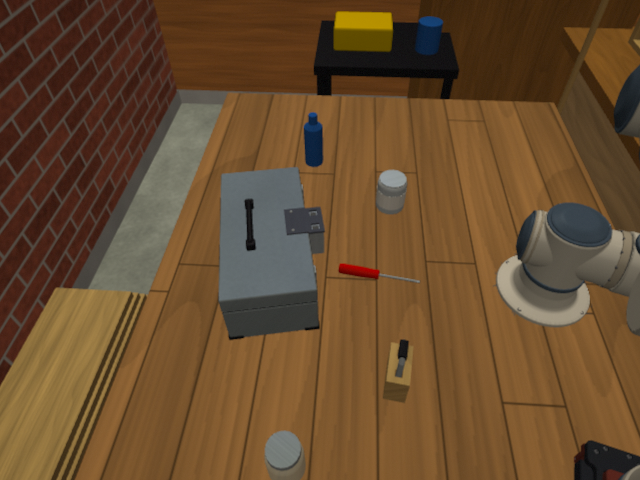

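View pics/top0.png

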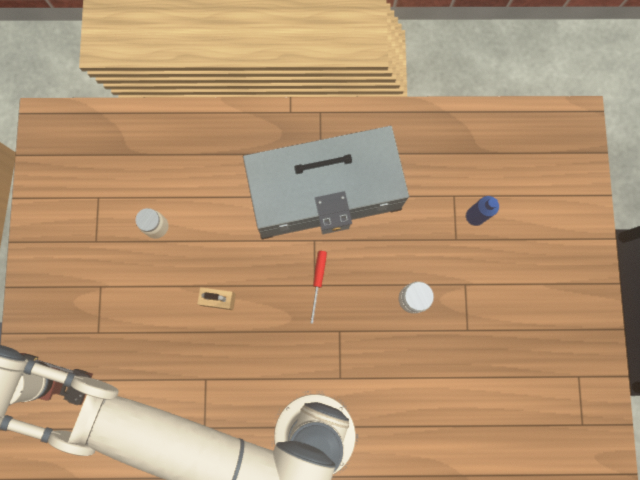

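The side view shows the stand at about (400,370), its sleeve at (403,348), and the hasp eyes at about (314,213) and (315,226). The top view shows the stand at (215,298) and the eyes at (327,221) and (343,218). Next I'll enlarge these areas.

```bash
python3 - <<'E'
import cv2,numpy as np
t=cv2.imread("pics/top0.png");s=cv2.imread("pics/side0.png")
f=lambda im,x,y:cv2.resize(im[y:y+50,x:x+66],(396,300),interpolation=cv2.INTER_CUBIC)
cv2.imwrite("pics/m.png",np.vstack([np.hstack([f(t,182,273),f(t,302,187)]),np.hstack([f(s,366,332),f(s,276,200)])]))
E
```

```text
(no output)
```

View pics/m.png

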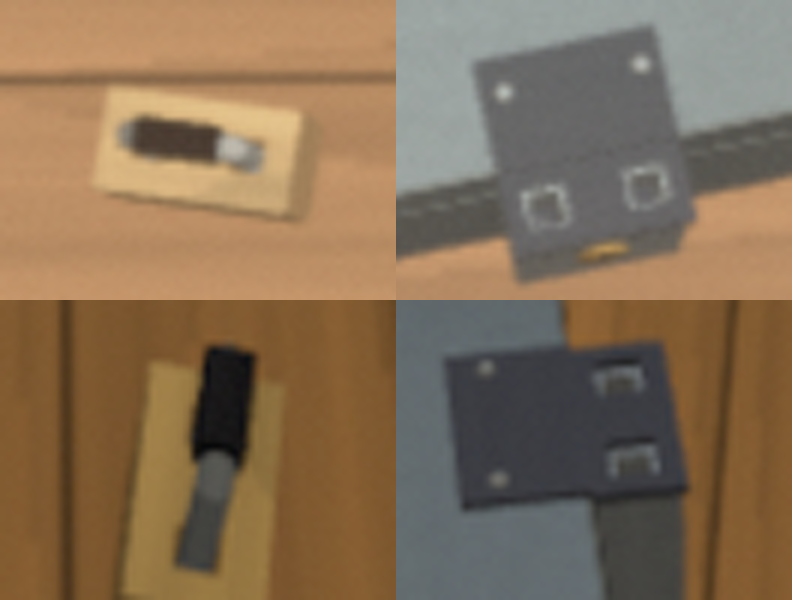

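The crops show the eyes at top (326.8,221.5) and (343.7,218.2), and side (313.3,213.3) and (315.5,227.2). The stand's top-face corners and the sleeve are readable too, so I can turn these into positions.

```bash
cat > h.py <<'E'
import numpy as np
def pl(s,u,v,z):
    d=s["R"].T@np.array([(u-s["cx"])/s["fx"],(v-s["cy"])/s["fy"],1]); c=-s["R"].T@s["t"]
    return (c+d*(z-c[2])/d[2])[:2]
def px(s,X):
    c=s["R"]@np.asarray(X)+s["t"]; return np.array([s["fx"]*c[0]/c[2]+s["cx"],s["fy"]*c[1]/c[2]+s["cy"]])
def crop(x0,y0,a,b,k=6): return x0+(a+.5)/k-.5, y0+(b+.5)/k-.5
E
python3 - <<'E'
import pickle,numpy as np
from h import *
t=pickle.load(open("top.pkl","rb"));s=pickle.load(open("side.pkl","rb"))
def yaw(a,b): d=a-b; return np.degrees(np.arctan2(-d[0],d[1]))
A=pl(t,*crop(302,187,149,207),.15);B=pl(t,*crop(302,187,250,187),.15);print("eyes top",(A+B)/2,yaw(A,B),np.linalg.norm(A-B))
A=pl(s,*crop(276,200,237,163),.15);B=pl(s,*crop(276,200,224,80),.15);print("eyes side",(A+B)/2,yaw(A,B),np.linalg.norm(A-B))
c=[pl(t,*crop(182,273,*q),.08) for q in((107,87),(305,110),(295,218),(95,187))]
print("stand",np.mean(c,0),yaw(c[0],c[1]),yaw(c[3],c[2]),[np.linalg.norm(c[i]-c[i-1]) for i in range(4)])
c=[pl(t,*crop(182,273,*q),.141) for q in((135,119),(219,125),(216,163),(134,155))]
print("sleeve top",np.mean(c,0),yaw(c[0],c[1]),yaw(c[3],c[2]),[np.linalg.norm(c[i]-c[i-1]) for i in range(4)])
for z in(.133,.141):print("sleeve side",pl(s,*crop(366,332,224,103),z))
E
```

```text
eyes top [ 0.55045722 -0.05376437] 11.083162208163529 0.04396515950443748
eyes side [ 0.55286362 -0.05173213] 11.129811783770933 0.04518821668629388
stand [0.3580484 0.2589661] -6.981099703015954 -9.123152502100375 [np.float64(0.04366704240797374), np.float64(0.08716026342724986), np.float64(0.04699365459644045), np.float64(0.0881550512552915)]
sleeve top [0.35772483 0.25982804] -4.447460001638914 -5.922433177462867 [np.float64(0.01505784020700351), np.float64(0.03532775648891734), np.float64(0.015908824703811098), np.float64(0.03452763051859823)]
sleeve side [0.36031106 0.25864564]
sleeve side [0.36145688 0.26309953]
```

```bash
python3 - <<'E'
from station import r
import numpy as np,cv2,pickle
P=[.3595,.2595]
for y in(83,-97):
    q=r.inverse_kinematics([*P,.38],[180,0,y]);print(y,q)
    print(r.inverse_kinematics([.5515,-.053,.42],[180,0,y+18]))
r.reach([*P,.38],[180,0,83])
for n in("side","top"):
    s=r.snapshot(n); cv2.imwrite(f"pics/{n}1.png",s["frame"][:,:,::-1])
r.servo_line([*P,.133+.163],speed=.08)
f0=r.sense(); print(f0["contact_force"],f0["tcp_pos"])
r.grab(squeeze=40); r.wait(.2)
f=r.sense(); print(f["clock"],f["contact_force"],f["torque"],f["tcp_pos"],f["orientation"],f["opening"],f["gripper_force"])
for n in("side","top"):
    s=r.snapshot(n); cv2.imwrite(f"pics/{n}2.png",s["frame"][:,:,::-1])
a=cv2.imread("pics/side2.png")[300:400,340:473];b=cv2.imread("pics/top2.png")[240:340,160:293]
k=lambda m:cv2.resize(m,(399,300),interpolation=cv2.INTER_CUBIC)
cv2.imwrite("pics/m2.png",np.hstack([k(a),k(b)]))
E
```

```text
83 [ 3.14250757e+01 -1.93505796e+01  9.56038123e+01 -2.54444375e-14
  1.03746767e+02  3.84250757e+01]
[ -9.00765409  -1.67674227  75.99116843   0.         105.68557383
 -20.00765409]
-97 [  31.42507566  -19.35057963   95.60381232    0.          103.74676731
 -141.57492434]
None
[-0.05314097 -0.56463613 -0.49950299] [0.35963709 0.25957625 0.29673582]
4.075 [-0.38802959 -0.00800799  0.17184744] [-0.04490062  0.03566706  0.08512126] [0.35950103 0.25950155 0.29598565] [1.79999671e+02 2.22252609e-03 8.30007116e+01] 0.015814887661304088 39.94574546813965
```

View pics/m2.png

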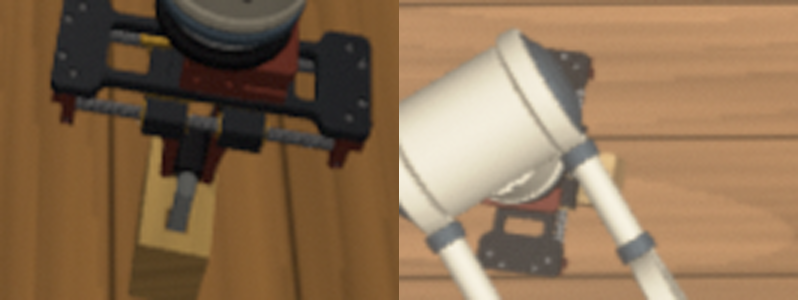

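The sleeve is pinched between the pads with little side load (16 mm opening). Next I'll lift it and carry it over the lock.

```bash
python3 - <<'E'
from station import r
import numpy as np,cv2,pickle
r.servo_line([.3595,.2595,.36],speed=.06); print(r.sense()["contact_force"])
r.servo_line([.3595,.2595,.45],speed=.12)
r.reach([.5515,-.053,.45],[180,0,101])
r.servo_line([.5515,-.053,.15+.088+.163+.010],speed=.08); r.wait(.3)
f=r.sense(); print(f["clock"],f["contact_force"],f["torque"],f["tcp_pos"],f["orientation"],f["opening"])
for n in("side","top"):
    s=r.snapshot(n); cv2.imwrite(f"pics/{n}3.png",s["frame"][:,:,::-1]); pickle.dump(s,open(n+"3.pkl","wb"))
a=cv2.imread("pics/side3.png")[165:245,260:340];b=cv2.imread("pics/top3.png")[180:260,290:370]
k=lambda m:cv2.resize(m,(400,400),interpolation=cv2.INTER_CUBIC)
cv2.imwrite("pics/m3.png",np.hstack([k(a),k(b)]))
E
```

```text
[ 0.70576821  0.2157822  -2.68790445]
8.6 [-0.55309005  0.57788106 -1.88182944] [-0.0425806   0.05618054  0.04359542] [ 0.55153098 -0.05301518  0.41154118] [1.79950704e+02 1.81396118e-02 1.00998490e+02] 0.01579969936608356
```

View pics/m3.png

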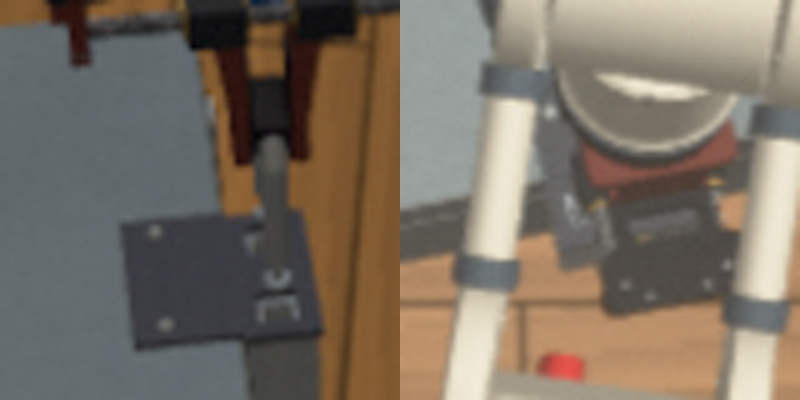

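The +y leg tip is at about (315,221) in the side view, just above its eye at (315,226.5). I'll compare that with the projection, using a closer crop.

```bash
python3 - <<'E'
import pickle,numpy as np,cv2
from h import *
s=pickle.load(open("side3.pkl","rb"))
a=np.radians(11); y=np.array([-np.sin(a),np.cos(a)])
im=cv2.resize(s["frame"][200:240,295:335,::-1],(600,600),interpolation=cv2.INTER_CUBIC)
cv2.imwrite("pics/m4.png",im)
p=np.array([.5515,-.053])
for e in(1,-1):
  q=p+e*.022*y
  for z in(.15,.1605,.1705): print(e,z,(px(s,[*q,z])-[295,200]+.5)*15-.5)
print((px(s,[*(p+[.001,0]),.15])-px(s,[*p,.15]))*15,(px(s,[*(p+[0,.001]),.15])-px(s,[*p,.15]))*15)
E
```

```text
1 0.15 [317.08998015 399.84800026]
1 0.1605 [315.56109768 351.8746145 ]
1 0.1705 [314.0836316  305.51457614]
-1 0.15 [285.85069427 198.04263388]
-1 0.1605 [284.13632884 149.90588894]
-1 0.1705 [282.48027361 103.40640442]
[-6.45594314 -0.27946454] [-0.53215907  4.62001585]
```

View pics/m4.png

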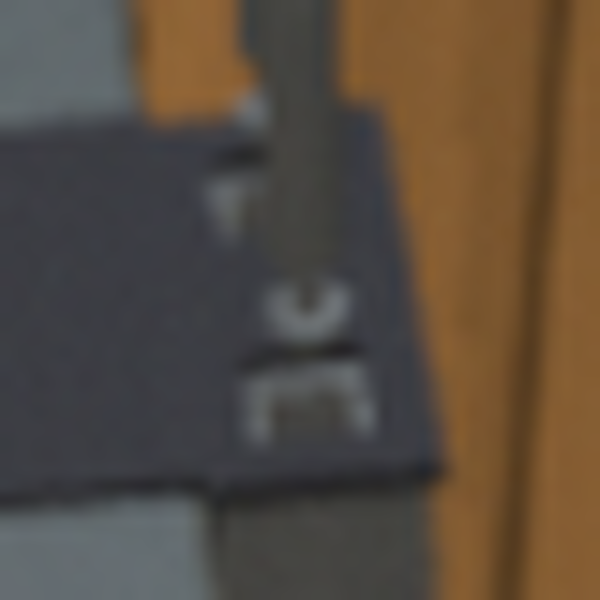

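The eye's centre is near (309,398) in the crop and the leg tip near (307,335). x agrees to under 1 mm. y may be 1–2 mm short, so I'll shift by 1 mm and lower the shackle with force guidance.

```bash
cat > d.py <<'E'
from station import r
import numpy as np
def descend(p,F0,zend,step=.0015,fz=6,speed=.02,gain=.0002):
    p=np.array(p,float); log=[]
    while p[2]>zend+1e-6:
        p[2]=max(zend,p[2]-step); r.servo_line(list(p),speed=speed)
        s=r.sense(); d=s["contact_force"]-F0
        log.append([s["clock"],*(1e3*(p-[.5515,-.053,0])),s["tcp_pos"][2]*1e3,*d])
        if d[2]>fz or np.hypot(d[0],d[1])>12: log.append([-1]*8);break
        l=d[:2]; n=np.linalg.norm(l)
        if n>1.2: p[:2]+=gain*l*(1-1.2/n)
    print(np.round(log,2)); return p
E
python3 - <<'E'
from d import *
a=np.radians(11); p=np.array([.5515-.001*np.sin(a),-.053+.001*np.cos(a),.411])
r.servo_line(list(p),speed=.02); r.wait(.2)
F0=np.mean([(r.wait(.02),r.sense()["contact_force"])[1] for _ in range(8)],0)
p=descend(p,F0,.372); np.save("p.npy",p);np.save("F0.npy",F0);print(p,F0)
s=r.sense();print(s["torque"],s["tcp_pos"],s["opening"])
E
```

```text
[[ 9.5300e+00 -1.9000e-01  9.8000e-01  4.0950e+02  4.0930e+02 -6.2000e-01
  -2.6000e-01 -9.6000e-01]
 [ 9.7800e+00 -1.9000e-01  9.8000e-01  4.0800e+02  4.0781e+02  8.0000e-02
  -1.1000e-01 -1.7000e-01]
 [ 1.0030e+01 -1.9000e-01  9.8000e-01  4.0650e+02  4.0636e+02  2.5000e-01
   5.4000e-01 -4.5000e-01]
 [ 1.0280e+01 -1.9000e-01  9.8000e-01  4.0500e+02  4.0487e+02  1.6000e-01
  -6.8000e-01 -8.6000e-01]
 [ 1.0530e+01 -1.9000e-01  9.8000e-01  4.0350e+02  4.0334e+02  6.0000e-01
   3.8000e-01 -8.2000e-01]
 [ 1.0780e+01 -1.9000e-01  9.8000e-01  4.0200e+02  4.0185e+02  5.2000e-01
  -4.0000e-01  1.3000e-01]
 [ 1.1030e+01 -1.9000e-01  9.8000e-01  4.0050e+02  4.0034e+02 -4.0000e-01
   5.9000e-01  3.8000e-01]
 [ 1.1280e+01 -1.9000e-01  9.8000e-01  3.9900e+02  3.9886e+02  1.8000e-01
   2.7000e-01  1.4000e-01]
 [ 1.1530e+01 -1.9000e-01  9.8000e-01  3.9750e+02  3.9732e+02 -7.0000e-02
   1.3000e-01 -3.9000e-01]
 [ 1.1780e+01 -1.9000e-01  9.8000e-01  3.9600e+02  3.9584e+02 -6.7000e-01
  -6.9000e-01 -6.3000e-01]
 [ 1.2030e+01 -1.9000e-01  9.8000e-01  3.9450e+02  3.9433e+02  5.9000e-01
  -1.4000e-01  4
[... 999 characters left out ...]
3000e-01 -4.9000e-01]
 [ 1.4780e+01  6.1000e-01 -1.3600e+00  3.7800e+02  3.7781e+02 -1.9000e-01
   4.2000e-01 -6.8000e-01]
 [ 1.5030e+01  6.1000e-01 -1.3600e+00  3.7650e+02  3.7634e+02  7.0000e-02
  -2.2000e-01 -1.3600e+00]
 [ 1.5280e+01  6.1000e-01 -1.3600e+00  3.7500e+02  3.7482e+02 -3.0000e-02
   3.9000e-01  3.6000e-01]
 [ 1.5530e+01  6.1000e-01 -1.3600e+00  3.7350e+02  3.7332e+02 -4.9000e-01
  -9.5000e-01 -9.0000e-02]
 [ 1.5780e+01  6.1000e-01 -1.3600e+00  3.7200e+02  3.7185e+02 -6.0000e-02
  -5.6000e-01  6.2000e-01]]
[ 0.55211425 -0.05436028  0.372     ] [-0.11352304  0.21116059 -1.64239643]
[-0.05730723  0.03863956  0.05913157] [ 0.55210563 -0.05437785  0.37185325] 0.015967353948930556
```

Both legs are in the case holes and the forces have died out. Now I'll press in fine steps and watch for the drop.

```bash
python3 - <<'E'
from d import *
p=np.load("p.npy");F0=np.load("F0.npy")
p=descend(p,F0,.3605,fz=12,gain=.0001)
mx=0;log=[];why="end"
while p[2]>.3405:
    p[2]-=.0004; r.servo_line(list(p),speed=.02)
    f=[r.sense()]
    for _ in range(2): r.wait(.01); f.append(r.sense())
    d=np.mean([q["contact_force"] for q in f],0)-F0
    log.append([f[-1]["clock"],p[2]*1e3,f[-1]["tcp_pos"][2]*1e3,*d])
    if mx>8 and d[2]<mx-2.5: why="click";break
    if d[2]>19.5: why="guard";break
    mx=max(mx,d[2])
    l=np.linalg.norm(d[:2])
    if l>1.5: p[:2]+=.0001*d[:2]*(1-1.5/l)
print(np.round(log,2)[-40:],why,r.sense()["opening"]); np.save("p.npy",p)
E
```

```text
[[ 1.6030e+01  6.1000e-01 -1.3600e+00  3.7050e+02  3.7106e+02 -3.8000e-01
   0.0000e+00  1.3700e+00]
 [ 1.6280e+01  6.1000e-01 -1.3600e+00  3.6900e+02  3.6935e+02  6.0000e-02
  -5.5000e-01  3.0700e+00]
 [ 1.6530e+01  6.1000e-01 -1.3600e+00  3.6750e+02  3.6754e+02  7.1000e-01
  -2.1000e-01  3.0800e+00]
 [ 1.6780e+01  6.1000e-01 -1.3600e+00  3.6600e+02  3.6591e+02 -6.3000e-01
  -9.6000e-01  2.8200e+00]
 [ 1.7030e+01  6.1000e-01 -1.3600e+00  3.6450e+02  3.6436e+02  1.0300e+00
  -8.3000e-01  3.4000e+00]
 [ 1.7280e+01  6.2000e-01 -1.3700e+00  3.6300e+02  3.6289e+02  7.7000e-01
  -1.4200e+00  3.3800e+00]
 [ 1.7530e+01  6.4000e-01 -1.4000e+00  3.6150e+02  3.6139e+02  1.2000e-01
  -6.2000e-01  3.3600e+00]
 [ 1.7780e+01  6.4000e-01 -1.4000e+00  3.6050e+02  3.6046e+02  2.9000e-01
  -1.8100e+00  4.7900e+00]]
[[ 1.9120e+01  3.5850e+02  3.5846e+02  1.1000e+00 -5.3000e-01  4.9600e+00]
 [ 1.9380e+01  3.5810e+02  3.5807e+02  1.2200e+00 -6.1000e-01  4.8700e+00]
 [ 1.9650e+01  3.5770e+02  3.5766e+02  8.8000e-01 -5.0000e-02  4.7300e+00]
 [ 1.9920e+01  3.5730e+02  3.5727e+02  1.0900e+00 -2.8000e-01  5.0
[... 2036 characters left out ...]
 2.7380e+01  3.4610e+02  3.4811e+02 -1.6700e+00 -9.6000e-01  1.3440e+01]
 [ 2.7650e+01  3.4570e+02  3.4779e+02 -1.6900e+00 -5.9000e-01  1.3380e+01]
 [ 2.7920e+01  3.4530e+02  3.4742e+02 -1.5500e+00 -4.8000e-01  1.3940e+01]
 [ 2.8180e+01  3.4490e+02  3.4703e+02 -1.3600e+00 -5.3000e-01  1.3740e+01]
 [ 2.8450e+01  3.4450e+02  3.4661e+02 -1.6600e+00 -1.3000e+00  1.4060e+01]
 [ 2.8720e+01  3.4410e+02  3.4622e+02 -1.8100e+00 -9.0000e-01  1.3720e+01]
 [ 2.8980e+01  3.4370e+02  3.4589e+02 -1.4600e+00 -6.9000e-01  1.4140e+01]
 [ 2.9250e+01  3.4330e+02  3.4555e+02 -1.5000e+00 -5.4000e-01  1.4340e+01]
 [ 2.9520e+01  3.4290e+02  3.4315e+02  2.1700e+00 -2.9000e+00  5.6400e+00]] click 0.015832669078976024
```

It clicked: the push dropped from 14.3 N to 5.6 N. I'll unload, release, back off and check.

```bash
python3 - <<'E'
from station import r
import numpy as np,cv2
p=np.load("p.npy");F0=np.load("F0.npy")
print(r.sense()["contact_force"]-F0)
p[2]+=.0006; r.servo_line(list(p),speed=.02); s=r.sense(); print(s["contact_force"]-F0,s["tcp_pos"])
r.let_go(); r.wait(.2); s=r.sense(); print(s["contact_force"],s["opening"])
p[2]=.45; r.servo_line(list(p),speed=.12)
r.reach([.42,.2,.45],[180,0,101]); r.wait(.2)
ims=[]
for n,(x,y) in(("side",(260,150)),("top",(285,165))):
    m=r.snapshot(n)["frame"][:,:,::-1]; cv2.imwrite(f"pics/{n}5.png",m); ims.append(cv2.resize(m[y:y+90,x:x+80],(400,450),interpolation=cv2.INTER_CUBIC))
cv2.imwrite("pics/m5.png",np.hstack(ims)); print(r.sense()["clock"])
E
```

```text
[ 2.38471174 -2.82288959  5.48718651]
[ 3.32842687 -2.92932485  5.66592704] [ 0.55199303 -0.05493924  0.34351137]
[-0.05671138 -0.15288714 -0.25719517] 0.087827233369772
33.5917
```

View pics/m5.png

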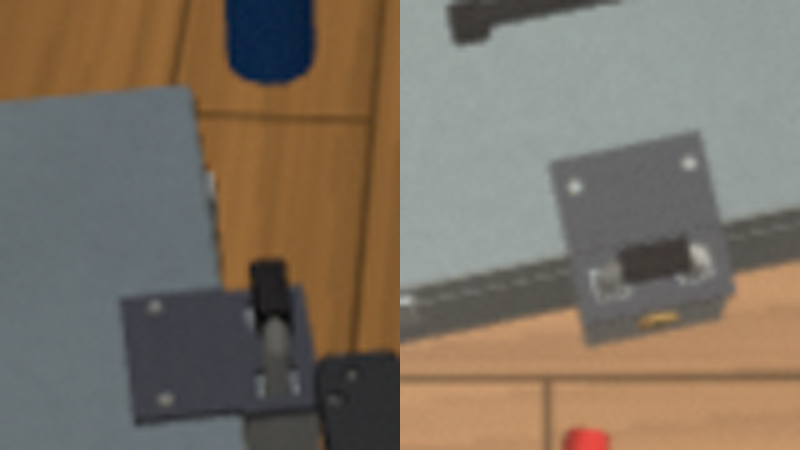

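Both legs are in the eyes, with the sleeve at about (313.6,207.6) in the side view. I'll check its height against the projection, then hand in.

```bash
python3 - <<'E'
import pickle
from h import *
from station import r
s=pickle.load(open("side.pkl","rb"))
a,b=px(s,[.552,-.0545,.1815]),px(s,[.552,-.0545,.208]);print(a,b)
if abs(a[1]-207.6)<abs(b[1]-207.6)-2: print(r.hand_in())
E
```

```text
[314.12219527 209.14247777] [313.83022038 200.58811633]
the job is handed in; nothing more can be done
None
```

The shackle is locked in the hasp and stayed down after release; I stopped at the click (14.3 N peak, under the 22 N limit) and handed the job in at about 34 s, though the judged result is not shown to me.

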